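Lay the tall carton down in its trolley bay

ROBOT

A 7-joint arm with a two-finger parallel gripper is mounted at the origin on the work surface. World frame = base frame: x ahead of the robot, y to its left, z up, the work surface at z = 0. Lengths are in m, angles in rad, forces in N, time in s.
With the tool pointing down it reaches from about 0.425 to 0.875 m from the base axis. Payload 4.7 kg.
Tool frame: the origin (TCP) lies midway between the tips of the shut fingers; the grasp point (between the pads) lies 19 mm behind it; z points along the fingers, y is the line along which they close (so a half turn about z gives the same grasp; the last joint's range is limited). The gripper opens to 85 mm and grips with 20 to 120 N. Pads are 22 mm wide; open, the fingers measure 114 mm over their backs; the gripper's body (76 mm by 85 mm) begins 54 mm behind the grasp point. The pads swing forward as they close: fully open they stand 13 mm farther back than shut.
Start: joints at [-1.253, 0.321, -0.07, 1.45, 0.023, 1.371, -0.057], TCP at [0.194, 0.62, 0.231] pointing down, gripper open.
Joint ranges: [-2.86, 2.86], [-0.3, 2.09], [-1.38, 1.24], [0.06, 2.45], [-1.56, 4.7], [0.09, 2.05], [-2.69, 2.69]. Speed limits (rad/s): [2.57, 2.57, 3.14, 3.14, 3.14, 3.14, 3.14].

INTERFACE

Orientations are given as a unit quaternion [w, x, y, z].
In Python, from workcell import manip gives the robot as it stands.
- The arm moves only by the shell command python3 -m jog 'ROWS' [FORCE]. ROWS is JSON, a list of rows, each a list of 5 numbers: the closure, from -1 (fully open) to 1 (shut), so that 0 is half open, then the shift along the world's x, y, z in cm, then the turn about the world's z in degrees. A call has 1 to 20 rows; each row is the pose to reach, as a shift and turn from the pose commanded when the call began; what a row does not reach only later rows make up. A row lasts 1/12 s, in which the tool goes at most 41.7 mm and 7.16 degrees, less where a joint would pass 70% of its speed; a pose out of reach is approached as far as the arm can. A call with a gripper value outside its range is refused whole. The fingers move at their own pace and stop on an object; FORCE is the grip in N (left out, the last holds). Time passes only in rows, so rows that repeat a pose let the fingers close. It gives the time, the measured TCP pose, the force, the opening and the grip force at its end, in the units of the state.
- manip.sense(): the state, without advancing time (a new reading comes with each control period).
- manip.read_camera(name): name is "scene" or "top" or "wrist"; returns a dict with "color" (384x512x3 uint8, red, green, blue), "fx", "fy", "cx", "cy" (pixels), "k1" (the pictures are not rectified: a ray, as slopes to the right and down, at radius r is drawn at 1 + k1 r^2 times it, then the intrinsics apply), "camera_from_world" (4x4, takes a point from world to camera coordinates). Camera axes: x right, y up, looking along -z (the intrinsics and any distortion apply to the point x, -y, -z); pixel columns grow to the right and rows downward; lengths in m; the calibration is good to about 2 mm. A picture is of the moment at which its call begins. There is no depth.
- manip.finish_job(): hands the job in; it is judged then, once.
The state is a dict: "t": time; "joints": joint angles; "joint_vel": joint speeds; "tau": joint torques, N m; "position": TCP position; "orientation": TCP orientation; "ft_force": force on the tool from outside, world axes, zero at the start; "wrist_torque": the same for the moment, N m; "width": opening from 0.0 (shut) to 1.0 (fully open); "finger_force": force on a finger pad.
Only numpy, scipy, OpenCV 4.12 (cv2) and the standard library are available. Lean on these libraries where they do the work, as an engineer would, in place of code of your own. Each camera call takes 0.05 s, during which the arm holds its last target. There are 200 camera calls.

TASK

Before the trolley is rolled away, the tall carton must lie flat in its taped bay. Tip it over with a fingertip push near its top so that it drops flat on its broad side inside the taped frame, then, with it lying, push it sideways until its whole long side rests against the low metal rail, still inside the frame. Only push the carton, never pick it up, leave the other things on the trolley where they are, and finish clear of everything.

Things in the scene. Friction and masses are not known exactly. Their poses are not given: they have to be found in the camera images.
- bay: Fixed bay: paper tape (15 mm wide, flat) on the near side and both ends, aluminium stop rail (15 mm high, 220 mm long) on the far side. Origin at its centre on the surface; x points from near tape to rail, y along the 220 mm length, z up. Rail's contact face at x = +85 mm, rail 10 mm wide; outer tape edges at x = -100 mm and y = +-110 mm. Overlapping the tape counts as inside.
- carton: Loose brown cardboard carton, 90 mm wide (x), 40 mm thick (y), 150 mm tall (z), about 0.3 kg. Origin: centre of its underside. Starts standing on one end of the bay (+y or -y, about 98 mm from its centre), broad faces square to the bay's length within 0.1 rad. Pushed high on its outer broad face it tips about its inner bottom edge into the frame.
- carton_center (a point): Centre of the carton, half-way up (75 mm above its underside). Once tipped it lies along the bay's y, centre 20 mm high, some 20 to 60 mm short of the rail; pushed low it slides under 2 to 6 N.
- carton_foot_far (a point): Underside corner of the carton (local x +45 mm, z 0), at the middle of its 40 mm thickness; on the rail's side
- carton_foot_near (a point): Underside corner of the carton (local x -45 mm, z 0), at the middle of its 40 mm thickness; on the side away from the rail
- carton_head_far (a point): Top corner of the carton (local x +45 mm, z 150 mm), at the middle of its 40 mm thickness; on the rail's side
- carton_head_near (a point): Top corner of the carton (local x -45 mm, z 150 mm), at the middle of its 40 mm thickness; on the side away from the rail
- egg_cup: White ceramic egg cup, 50 mm across, 61 mm tall, standing beyond the rail; bystander. Origin under its foot.
- container: Closed white plastic screw-top container, 90 mm across, 112 mm tall, standing off the bay's +y end; bystander. Origin under its centre.
- mat_roll: White silicone lace mat in a stiff roll, 250 mm long (x), 48 mm thick, lying off the bay's -y end; bystander. Origin under its middle.
Not all that is in view belongs to the job. Of the things that look like the carton, take the one that is farthest to the robot's left at the start.

How it is judged:
On the way, in this order (a step that is already met when the one before it is completed fails the run):
1. the carton starts to tip under a finger push above its mid-height (angle between carton_center's own z axis and vertical between 0.1 and 0.8 rad and contact force between the fingers and carton above 0.05 N and height (world z) of the grasp point above 0.07 m), for 0.02 s.
2. the carton has come to rest flat on a broad side inside the frame (height (world z) of each of carton_foot_far, carton_foot_near, carton_head_far, carton_head_near below 0.027 m and y of carton_foot_far in the frame of bay between -0.112 and 0.112 m and x of carton_foot_far in the frame of bay between -0.102 and 0.092 m and y of carton_foot_near in the frame of bay between -0.112 and 0.112 m and x of carton_foot_near in the frame of bay between -0.102 and 0.092 m and y of carton_head_far in the frame of bay between -0.112 and 0.112 m and x of carton_head_far in the frame of bay between -0.102 and 0.092 m and y of carton_head_near in the frame of bay between -0.112 and 0.112 m and x of carton_head_near in the frame of bay between -0.102 and 0.092 m and linear speed of carton below 0.02 m/s and angular speed of carton below 0.2 rad/s), for 0.1 s.
3. the lying carton is pushed up against the rail (height (world z) of each of carton_foot_far, carton_foot_near, carton_head_far, carton_head_near below 0.027 m and y of carton_foot_far in the frame of bay between -0.112 and 0.112 m and x of carton_foot_far in the frame of bay between -0.102 and 0.092 m and y of carton_foot_near in the frame of bay between -0.112 and 0.112 m and x of carton_foot_near in the frame of bay between -0.102 and 0.092 m and y of carton_head_far in the frame of bay between -0.112 and 0.112 m and x of carton_head_far in the frame of bay between -0.102 and 0.092 m and y of carton_head_near in the frame of bay between -0.112 and 0.112 m and x of carton_head_near in the frame of bay between -0.102 and 0.092 m and x of each of carton_foot_far, carton_head_far in the frame of bay above 0.079 m), for 0.1 s.
At the end, for the whole second after the job is handed in: The carton lies at rest flat on a broad side, all corners within the frame's outer edges (2 mm allowed), both ends of its long far side within 6 mm of the rail's face; the bystanders stand where they were (20 mm) (all of step 3 and linear speed of carton below 0.02 m/s and angular speed of carton below 0.2 rad/s and distance of each of egg_cup, container, mat_roll from where it was at the start of the episode below 0.02 m and angle between each of egg_cup, container, mat_roll's own z axis and vertical below 0.2 rad); the robot touches nothing.
It fails at once if the carton lies outside the frame (angle between carton_center's own z axis and vertical above 1.45 rad and not (y of carton_foot_far in the frame of bay between -0.112 and 0.112 m and x of carton_foot_far in the frame of bay between -0.102 and 0.092 m and y of carton_foot_near in the frame of bay between -0.112 and 0.112 m and x of carton_foot_near in the frame of bay between -0.102 and 0.092 m and y of carton_head_far in the frame of bay between -0.112 and 0.112 m and x of carton_head_far in the frame of bay between -0.102 and 0.092 m and y of carton_head_near in the frame of bay between -0.112 and 0.112 m and x of carton_head_near in the frame of bay between -0.102 and 0.092 m)).
It fails at once if the carton is lifted or carried (height (world z) of carton_center above 0.095 m or height (world z) of carton above 0.045 m).
It fails at once if another thing on the trolley is pushed away or tipped (distance of any of egg_cup, container, mat_roll from where it was at the start of the episode above 0.02 m or angle between any of egg_cup, container, mat_roll's own z axis and vertical above 0.2 rad).
It also fails if it takes over 48 s, if anything falls off the work surface, if the arm or the gripper's body presses on something with over 40 N, if the wrist force passes 120 N, or if a joint passes its speed limit or range.

## Working session

There is one attempt and no reset: what is moved stays moved. The work goes in short steps, Python scripts to look and compute and a shell command to move; the robot and the scene stay as the last step left them, time stands still between calls to the robot, and variables do not carry over. Pictures are saved under pics/ and viewed, at most 10 in all, crops included, and the job is handed in when it is done.

```bash
ls; mkdir -p pics
cat > h.py <<'E'
import numpy as np, cv2
from workcell import manip
def cam(n):
    c=manip.read_camera(n); return c
def save(c,f): cv2.imwrite('pics/'+f,c['color'][:,:,::-1])
def ray(c,u,v):
    xd,yd=(u-c['cx'])/c['fx'],(v-c['cy'])/c['fy']
    x,y=xd,yd
    for _ in range(20):
        s=1+c['k1']*(x*x+y*y); x,y=xd/s,yd/s
    T=np.array(c['camera_from_world']); R=T[:3,:3]; 
    return -R.T@T[:3,3], R.T@np.array([x,-y,-1.])
def onz(c,u,v,z=0):
    o,d=ray(c,u,v); return o+d*(z-o[2])/d[2]
def proj(c,p):
    T=np.array(c['camera_from_world']); q=T[:3,:3]@np.array(p)+T[:3,3]
    x,y=q[0]/-q[2],-q[1]/-q[2]; s=1+c['k1']*(x*x+y*y)
    return c['fx']*x*s+c['cx'],c['fy']*y*s+c['cy']
E
python3 - <<'E'
from h import *
import pickle
for n in('scene','top'):
    c=cam(n); save(c,n+'0.png'); pickle.dump(c,open(n+'0.pkl','wb')); print(n,ray(c,256,192),c['fx'],c['k1'])
s=manip.sense(); print(s['t'],s['position'],s['orientation'],s['width'])
E
```

```text
pics
scene (array([ 1.38940668, -0.27966753,  1.03291836]), array([-0.63905233,  0.23395626, -0.73290152])) 496.11943035358365 -0.05411880472329055
top (array([0.42319429, 0.0116528 , 1.09302467]), array([ 0.15436154, -0.01137957, -0.98807927])) 464.33473647391236 -0.15407331991782694
0.1 [0.19431013 0.619775   0.23033151] [-9.89865632e-05  1.51280036e-01  9.88490572e-01 -8.54965364e-04] 1.0000953735538634
```

View pics/scene0.png

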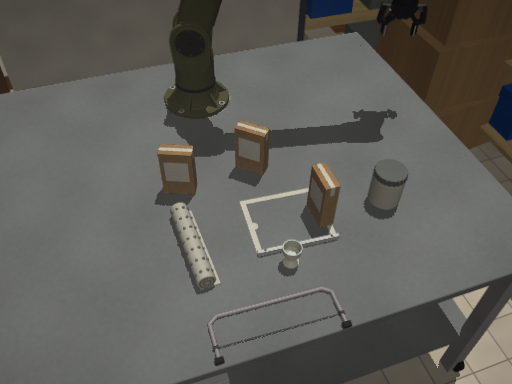

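View pics/top0.png

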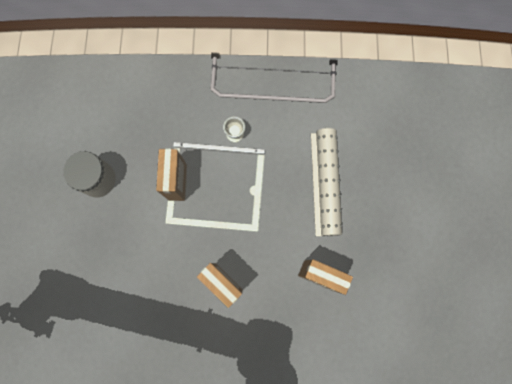

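The scene view shows three cartons. The leftmost one (robot's left, +y) stands on the bay end at about (323,195), and in the top view at about (171,175). The bay in the top view spans about (167–264, 146–230), with the rail at the top (+x). The egg cup is at (234,128), the container at (84,171) and the mat roll at (328,182).

Run:
```python
from h import *
import pickle
c=pickle.load(open('top0.pkl','rb')); s=pickle.load(open('scene0.pkl','rb'))
a=cv2.resize(c['color'][125:245,145:285],None,fx=5,fy=5,interpolation=cv2.INTER_CUBIC); cv2.imwrite('pics/topcrop.png',a[:,:,::-1])
b=cv2.resize(s['color'][150:280,225:425],None,fx=4,fy=4,interpolation=cv2.INTER_CUBIC); cv2.imwrite('pics/scrop.png',b[:,:,::-1])
```

```text
(no output)
```

View pics/topcrop.png

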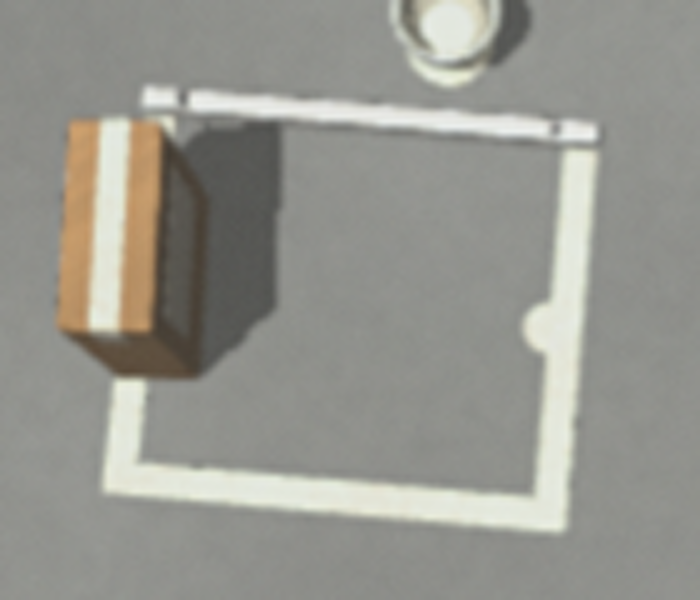

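View pics/scrop.png

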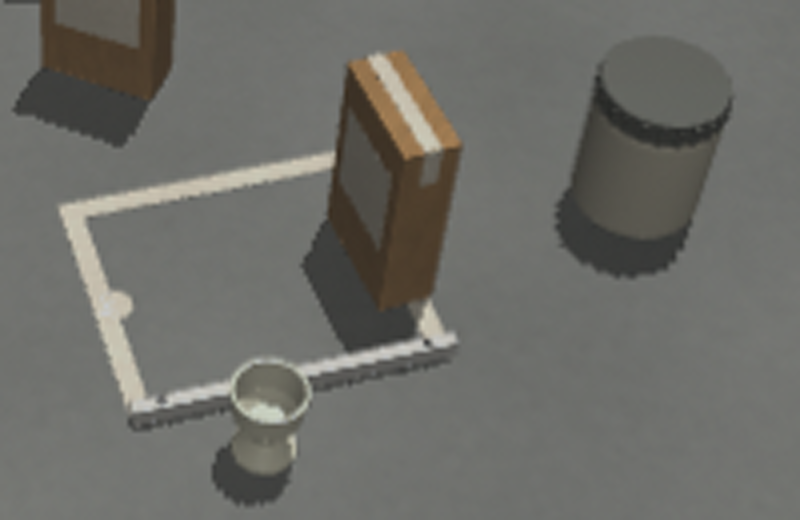

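The crops show the bay corners, the rail ends, and the carton's top face at top-crop (70,121), (161,121), (152,333) and (60,329). The carton's inner bottom edge runs through about (197,379) and (207,190).

```bash
cat >> h.py <<'E'
def frame(nl,nr,fl,fr):
    # outer tape near corners (z0), rail far top corners -> origin, ex, ey
    ey=((nl-nr)+(fl-fr))[:2]; ey/=np.linalg.norm(ey); ex=np.array([ey[1],-ey[0]])
    P=[nl,nr,fl,fr]; L=[(-.1,.11),(-.1,-.11),(.095,.11),(.095,-.11)]
    o=np.mean([p[:2]-a*ex-b*ey for p,(a,b) in zip(P,L)],0)
    return o,ex,ey
E
python3 - <<'E'
from h import *
import pickle
np.set_printoptions(precision=4,suppress=True)
c=pickle.load(open('top0.pkl','rb')); s=pickle.load(open('scene0.pkl','rb'))
f=lambda u,v,z:onz(c,145+u/5-.4,125+v/5-.4,z)
g=lambda u,v,z:onz(s,225+u/4-.375,150+v/4-.375,z)
Q=[f(103,493,0),f(566,532,0),f(142,86,.015),f(600,123,.015)]
o,ex,ey=frame(*Q); print('bay',o,'yaw',np.degrees(np.arctan2(ex[1],ex[0])))
loc=lambda p:np.array([(p[:2]-o)@ex,(p[:2]-o)@ey])
for q in Q: print(q,loc(q))
print('carton top T'); 
for q in [f(70,121,.15),f(161,121,.15),f(152,333,.15),f(60,329,.15)]: print(q,loc(q))
print('bottom T',f(197,379,0),loc(f(197,379,0)),f(207,190,0),loc(f(207,190,0)))
print('scene top')
for q in [g(350,63,.15),g(405,52,.15),g(462,149,.15),g(405,160,.15)]: print(q,loc(q))
print('bottom S',[ (q,loc(q)) for q in (g(382,307,0),g(332,220,0),g(432,296,0))])
print('rail S',loc(g(455,338,.015)),loc(g(130,410,.015)), 'nr',loc(g(60,207,0)))
print('cup',loc(f(448,15,.061)),'container S',loc(g(665,83,.112)),'mat T',loc(onz(c,328,130,.024)),loc(onz(c,316,140,.0)),loc(onz(c,319,235,.0)))
print('cont',g(665,83,.112), [g(598,75,.112),g(732,92,.112)])
E
```

```text
bay [0.6073 0.0968] yaw -3.3750138985265323
[0.5138 0.2125 0.    ] [-0.1002  0.11  ]
[ 0.5012 -0.0072  0.    ] [-0.0999 -0.1101]
[0.7089 0.2014 0.015 ] [0.0952 0.1105]
[ 0.6955 -0.019   0.015 ] [ 0.0949 -0.1104]
carton top T
[0.6573 0.2074 0.15  ] [0.0434 0.1134]
[0.6581 0.1688 0.15  ] [0.0464 0.0749]
[0.5681 0.1679 0.15  ] [-0.0434  0.0687]
[0.5688 0.2064 0.15  ] [-0.0449  0.1072]
bottom T [0.5695 0.1701 0.    ] [-0.0421  0.071 ] [0.6616 0.1696 0.    ] [0.0499 0.0759]
scene top
[0.5765 0.1694 0.15  ] [-0.0351  0.0707]
[0.5782 0.2073 0.15  ] [-0.0356  0.1086]
[0.668  0.2046 0.15  ] [0.0542 0.1112]
[0.6655 0.1672 0.15  ] [0.0539 0.0738]
bottom S [(array([0.6609, 0.172 , 0.    ]), array([0.049 , 0.0783])), (array([0.5789, 0.1708, 0.    ]), array([-0.0328,  0.0722])), (array([0.6628, 0.2079, 0.    ]), array([0.0489, 0.1143]))]
rail S [0.0966 0.1092] [ 0.0971 -0.1107] nr [-0.093  -0.1075]
cup [ 0.1285 -0.0359] container S [0.0004 0.2851] mat T [ 0.153  -0.2583] [ 0.1325 -0.2338] [-0.0976 -0.2548]
cont [0.6245 0.3813 0.112 ] [array([0.6037, 0.3421, 0.112 ]), array([0.646 , 0.4199, 0.112 ])]
```

Both views agree. The bay centre is about (0.607, 0.097) with yaw −3.4°. The carton centre is about (0.617, 0.188) and nearly world-square, with its outer face at y≈0.208. The nearest edge of the container is at y≈0.336. I'll stage behind the carton, high up, with the fingers shut.

```bash
python3 -m jog '[[1,4,-3.3,0,2],[1,8,-6.6,0,4],[1,11,-9,0,6],[1,14,-11.6,0,8],[1,17,-14,0,10],[1,20,-16.5,0,12],[1,23,-19,0,14],[1,26,-21.5,0,14],[1,29,-24,0,14],[1,32,-26.5,0,14],[1,35,-29,0,14],[1,38,-31.5,0,14],[1,40.5,-33.5,0,14],[1,42.3,-35,0,14],[1,42.3,-35,0,14],[1,42.3,-35,0,14],[1,42.3,-35,-4,14],[1,42.3,-35,-8,14],[1,42.3,-35,-10,14],[1,42.3,-35,-10,14]]' 20
python3 - <<'E'
from h import *
c=cam('top'); save(c,'t1.png'); s=manip.sense(); print(s['position'],s['orientation'],s['ft_force'],s['width'])
E
```

```text
t: 1.77
position: [0.6121, 0.2709, 0.1247]
orientation: [-0.005, 0.028, 1.0, -0.002]
ft_force: [-1.4, 0.3, -0.6]
width: -0.002
finger_force: 0.0
[0.61416128 0.27142092 0.12829311] [-3.09224107e-03  2.83539022e-02  9.99592687e-01 -9.76693476e-04] [-0.31994087  0.68975321  0.70297322] 0.00010677633063045342
```

```bash
python3 -m jog '[[1,0.2,-1.5,0,0],[1,0.2,-3,0,0],[1,0.2,-4,0,0],[1,0.2,-4.5,0,0],[1,0.2,-5,0,0],[1,0.2,-5.4,0,0],[1,0.2,-5.8,0,0],[1,0.2,-6.2,0,0],[1,0.2,-6.6,0,0],[1,0.2,-7,0,0]]'
python3 - <<'E'
from h import *
c=cam('top'); s=cam('scene'); a=np.hstack([c['color'][100:260,120:300],s['color'][120:280,225:405]])
cv2.imwrite('pics/t2.png',cv2.resize(a,None,fx=2.2,fy=2.2)[:,:,::-1]); print(manip.sense()['ft_force'])
E
```

```text
t: 2.65
position: [0.6193, 0.2001, 0.1312]
orientation: [-0.0, 0.029, 1.0, -0.0]
ft_force: [-0.5, -0.6, 0.3]
width: 0.002
finger_force: 0.1
[ 0.16415571  0.00996743 -0.89659324]
```

View pics/t2.png

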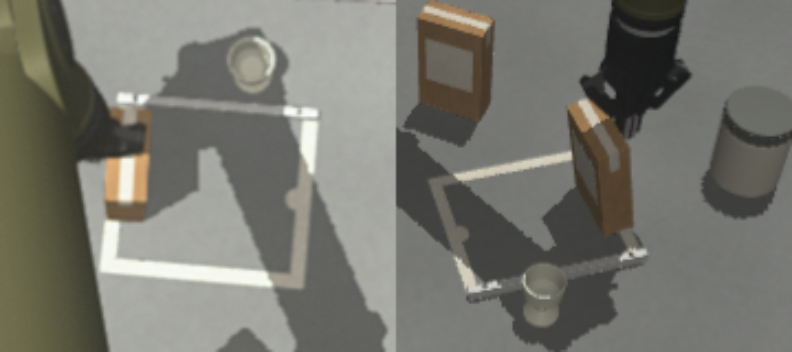

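The carton (top-view half at about (128,165), scene half at about (600,165)) is leaning inward, with the finger against its upper outer face. I'll keep going slowly past the balance point.

```bash
python3 -m jog '[[1,0,-0.4,0,0],[1,0,-0.8,0,0],[1,0,-1.2,0,0],[1,0,-1.6,0,0],[1,0,-2.0,0,0],[1,0,-2.4,0,0],[1,0,-2.8,0,0],[1,0,-3.2,0,0],[1,0,-3.2,0,0],[1,0,-3.2,0,0],[1,0,-3.2,0,0],[1,0,-3.2,0,0]]'
python3 - <<'E'
from h import *
c=cam('top'); s=cam('scene'); a=np.hstack([c['color'][100:260,120:300],s['color'][120:280,225:405]])
cv2.imwrite('pics/t3.png',cv2.resize(a,None,fx=2.2,fy=2.2)[:,:,::-1]); print(manip.sense()['ft_force'])
E
```

```text
t: 3.75
position: [0.6194, 0.1687, 0.1313]
orientation: [0.0, 0.029, 1.0, 0.0]
ft_force: [-0.9, 0.5, 1.1]
width: 0.001
finger_force: 0.0
[-1.2325191  -0.9710394   0.04118209]
```

View pics/t3.png

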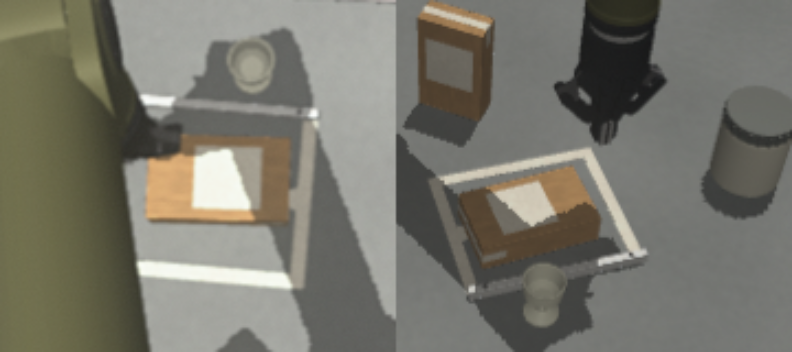

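The carton now lies flat inside the frame. Its top face is at about (147–291, 137–221) in the top-view half, with roughly 30 mm to go to the rail. I'll lift, measure, and move behind its near side.

```bash
python3 -m jog '[[1,0,0,3,0],[0.5,-3,0,6,0],[-0.5,-6,-1,6,0],[-1,-10,-3,6,0],[-1,-13,-6,6,0],[-1,-13.5,-9,6,0],[-1,-13.5,-9,6,0],[-1,-13.5,-9,6,0]]' 20
python3 - <<'E'
from h import *
np.set_printoptions(precision=4,suppress=True)
o,ex,ey=np.array([.6073,.0968]),None,None
a=np.radians(-3.375); ex=np.array([np.cos(a),np.sin(a)]); ey=np.array([-np.sin(a),np.cos(a)])
for n in('top','scene'):
    c=cam(n); h=cv2.cvtColor(c['color'],cv2.COLOR_RGB2HSV)
    if n=='top': save(c,'t4.png')
    m=((h[...,0]>5)&(h[...,0]<22)&(h[...,1]>90)).astype(np.uint8)
    k=cv2.findContours(cv2.morphologyEx(m,cv2.MORPH_CLOSE,np.ones((9,9))),cv2.RETR_EXTERNAL,cv2.CHAIN_APPROX_SIMPLE)[0]
    for q in k:
        if cv2.contourArea(q)<300: continue
        b=cv2.boxPoints(cv2.minAreaRect(q)); w=[onz(c,*p,.04)[:2] for p in b]
        print(n,b.round(0).tolist(),'W',np.array(w),'L',np.array([[(p-o)@ex,(p-o)@ey] for p in w]))
s=manip.sense();print(s['position'],s['width'])
E
```

```text
t: 4.52
position: [0.4844, 0.0766, 0.192]
orientation: [0.001, 0.031, 1.0, 0.001]
ft_force: [-0.3, -0.3, -1.4]
width: 0.976
finger_force: 0.0
top [[299.0, 275.0], [307.0, 257.0], [353.0, 276.0], [345.0, 294.0]] W [[ 0.4005 -0.1021]
 [ 0.4427 -0.1192]
 [ 0.4015 -0.2235]
 [ 0.3595 -0.2059]] L [[-0.1947 -0.2107]
 [-0.1516 -0.2253]
 [-0.1865 -0.3319]
 [-0.2295 -0.3168]]
top [[187.0, 200.0], [188.0, 161.0], [252.0, 162.0], [251.0, 201.0]] W [[0.5658 0.1574]
 [0.6572 0.1593]
 [0.6568 0.0114]
 [0.5656 0.0116]] L [[-0.045   0.058 ]
 [ 0.0462  0.0653]
 [ 0.0545 -0.0823]
 [-0.0366 -0.0875]]
top [[-0.0, 30.0], [0.0, 12.0], [511.0, 24.0], [511.0, 42.0]] W [[ 1.0026  0.6825]
 [ 1.0572  0.692 ]
 [ 1.0571 -0.6732]
 [ 1.0026 -0.6636]] L [[ 0.3602  0.608 ]
 [ 0.414   0.6206]
 [ 0.4944 -0.7422]
 [ 0.4394 -0.7358]]
scene [[253.0, 208.0], [310.0, 193.0], [319.0, 227.0], [262.0, 242.0]] W [[ 0.5757  0.0107]
 [ 0.5731  0.1775]
 [ 0.6896  0.152 ]
 [ 0.6888 -0.0044]] L [[-0.0265 -0.0878]
 [-0.0389  0.0785]
 [ 0.0789  0.0599]
 [ 0.0873 -0.0962]]
scene [[158.0, 144.0], [195.0, 144.0], [195.0, 193.0], [158.0, 193.0]] W [[ 0.2459 -0.178 ]
 [ 0.2806 -0.0724]
 [ 0.4753 -0.1218]
 [ 0.4438 -0.2175]] L [[-0.3446 -0.2956]
 [-0.3161 -0.1882]
 [-0.1189 -0.2259]
 [-0.1447 -0.3234]]
scene [[235.0, 125.0], [268.0, 125.0], [268.0, 174.0], [235.0, 174.0]] W [[0.2328 0.0684]
 [0.2648 0.1667]
 [0.4686 0.0923]
 [0.4395 0.0036]] L [[-0.3722 -0.0504]
 [-0.346   0.0496]
 [-0.1382 -0.0127]
 [-0.162  -0.1029]]
scene [[305.0, 0.0], [511.0, 0.0], [511.0, 162.0], [305.0, 162.0]] W [[-0.489   0.614 ]
 [-0.2324  1.5164]
 [ 0.6456  0.7955]
 [ 0.4558  0.2112]] L [[-1.1248  0.4518]
 [-0.9219  1.3677]
 [-0.0029  0.6997]
 [-0.1579  0.1053]]
[0.4849 0.0791 0.1917] 0.9997805188803993
```

The lying carton's near side is at x≈0.566, with y from 0.011 to 0.158 (centre 0.085) and about 35 mm to the rail. I'll lower the open fingers behind it at x≈0.535, with both pads aligned to the rail.

```bash
python3 -m jog '[[-1,2.5,0.3,0,0],[-1,5,0.6,0,0],[-1,5,0.6,-3,0],[-1,5,0.6,-6,0],[-1,5,0.6,-9,0],[-1,5,0.6,-12,0],[-1,5,0.6,-14.5,0],[-1,5,0.6,-16.5,0],[-1,5,0.6,-18,0],[-1,5,0.6,-18.7,0],[-1,5,0.6,-18.7,0],[-1,5,0.6,-18.7,0]]'
python3 - <<'E'
from h import *
c=cam('top'); s=cam('scene'); a=np.hstack([c['color'][100:320,120:300],s['color'][100:320,205:405]])
cv2.imwrite('pics/t5.png',cv2.resize(a,None,fx=2.05,fy=2.05)[:,:,::-1]); q=manip.sense();print(q['position'],q['ft_force'])
E
```

```text
t: 5.62
position: [0.5349, 0.085, 0.0043]
orientation: [-0.0, 0.029, 1.0, -0.0]
ft_force: [0.8, -0.5, 0.4]
width: 0.999
finger_force: 0.0
[0.53570701 0.08485329 0.00546655] [-0.10773613  0.5106963   0.06707628]
```

View pics/t5.png

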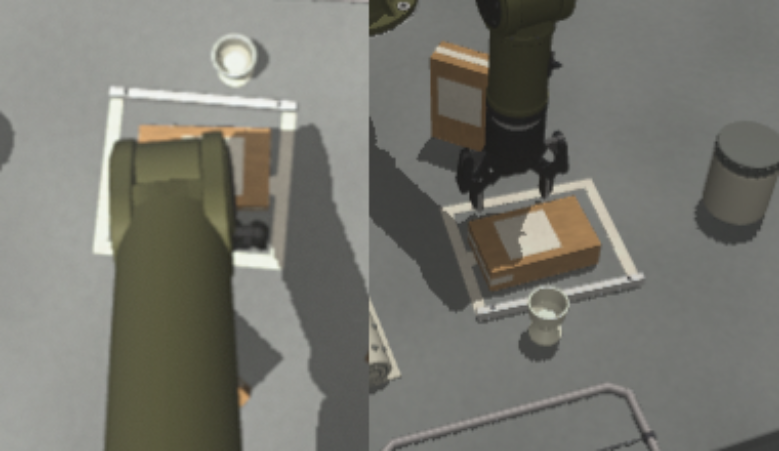

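The open fingers are behind the near side of the carton, which lies at (140–270, 127–205) in the top-view half, and nothing is touched. I'll push along the bay's +x (world direction 0.998, −0.059).

```bash
python3 -m jog '[[-1,0.8,0,0,0],[-1,1.3,-0.1,0,0],[-1,1.7,-0.1,0,0],[-1,2,-0.1,0,0],[-1,2.3,-0.1,0,0],[-1,2.6,-0.2,0,0],[-1,2.9,-0.2,0,0],[-1,3.2,-0.2,0,0],[-1,3.5,-0.2,0,0],[-1,3.8,-0.2,0,0],[-1,4.1,-0.2,0,0],[-1,4.4,-0.3,0,0],[-1,4.7,-0.3,0,0],[-1,4.9,-0.3,0,0],[-1,5.1,-0.3,0,0]]'; python3 -m jog '[[-1,0.15,0,0,0],[-1,0.3,0,0,0],[-1,0.3,0,0,0]]'
```

```text
t: 6.97
position: [0.5856, 0.0811, 0.0043]
orientation: [-0.0, 0.03, 1.0, -0.0]
ft_force: [-0.3, -0.8, 0.5]
width: 1.002
finger_force: 0.6
t: 7.22
position: [0.5889, 0.0812, 0.0044]
orientation: [0.0, 0.03, 1.0, 0.0]
ft_force: [-0.1, -0.5, -0.7]
width: 0.996
finger_force: 0.1
```

```bash
python3 -m jog '[[-1,0.1,0,0,0],[-1,0.2,0,0,0],[-1,0.3,0,0,0]]'; python3 -m jog '[[-1,0.1,0,0,0],[-1,0.2,0,0,0],[-1,0.3,0,0,0]]'
python3 - <<'E'
from h import *
c=cam('top'); s=cam('scene'); a=np.hstack([c['color'][100:240,120:300],s['color'][150:290,225:405]])
cv2.imwrite('pics/t6.png',cv2.resize(a,None,fx=2.2,fy=2.2)[:,:,::-1]); q=manip.sense();print(q['position'],q['ft_force'])
E
```

```text
t: 7.47
position: [0.5914, 0.0813, 0.0044]
orientation: [-0.0, 0.03, 1.0, 0.0]
ft_force: [-0.4, -0.4, 0.5]
width: 0.998
finger_force: 0.8
t: 7.72
position: [0.5923, 0.0813, 0.0041]
orientation: [-0.002, 0.03, 1.0, 0.0]
ft_force: [-9.8, -0.6, 6.8]
width: 0.999
finger_force: 4.7
[0.59228811 0.0813437  0.00404213] [-7.2495694   0.07885835  4.905636  ]
```

View pics/t6.png

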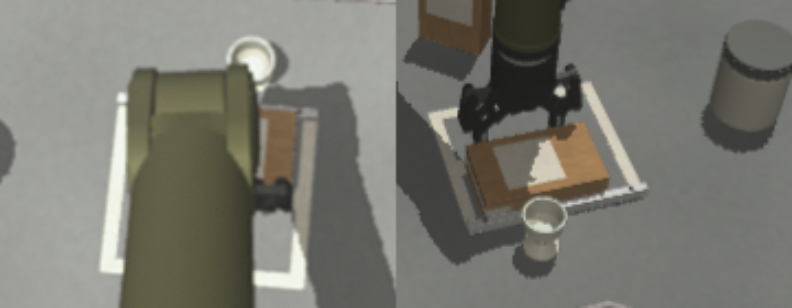

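The carton is now against the rail in both halves, and the force has risen to about 10 N. I'll press 2 mm more to square it, then back off, lift and check.

```bash
python3 -m jog '[[-1,0.2,0,0,0],[-1,0.2,0,0,0],[-1,0.2,0,0,0]]'; python3 -m jog '[[-1,-0.6,0,0,0],[-1,-1.5,0,0,0],[-1,-3,0,0,0],[-1,-4,0,0,0],[-1,-4,0,3,0],[-1,-4,0,7,0],[-1,-4,0,11,0],[-1,-4,2,15,0],[-1,-4,5,18,0],[-1,-6,9,20,0],[-1,-9,13,21,0],[-1,-12,17,21,0],[-1,-15,21,21,0],[-1,-18,25,21,0],[-1,-18,28,21,0],[-1,-18,31,21,0],[-1,-18,34,21,0],[-1,-18,34,21,0],[-1,-18,34,21,0]]'
python3 - <<'E'
from h import *
np.set_printoptions(precision=4,suppress=True)
a=np.radians(-3.375); o=np.array([.6073,.0968]); ex=np.array([np.cos(a),np.sin(a)]); ey=np.array([-ex[1],ex[0]])
c=cam('top'); h=cv2.cvtColor(c['color'],cv2.COLOR_RGB2HSV)
m=((h[...,0]>5)&(h[...,0]<22)&(h[...,1]>90)).astype(np.uint8)
for q in cv2.findContours(cv2.morphologyEx(m,cv2.MORPH_CLOSE,np.ones((9,9))),cv2.RETR_EXTERNAL,cv2.CHAIN_APPROX_SIMPLE)[0]:
    if cv2.contourArea(q)<1500: continue
    w=[onz(c,*p,.04)[:2] for p in cv2.boxPoints(cv2.minAreaRect(q))]; print(np.array([[(p-o)@ex,(p-o)@ey] for p in w]))
x=cv2.resize(c['color'][125:245,145:285],None,fx=5,fy=5,interpolation=cv2.INTER_CUBIC); cv2.imwrite('pics/t7.png',x[:,:,::-1])
s=manip.sense();print(s['t'],s['position'],s['ft_force'])
E
```

```text
t: 8.07
position: [0.5922, 0.0813, 0.0037]
orientation: [-0.005, 0.03, 1.0, -0.0]
ft_force: [-12.9, 0.3, 8.0]
width: 0.998
finger_force: 6.2
t: 9.65
position: [0.4145, 0.4245, 0.2138]
orientation: [-0.0, 0.027, 1.0, 0.0]
ft_force: [0.1, -1.2, 0.1]
width: 0.998
finger_force: 0.0
[[-0.0069  0.0612]
 [ 0.084   0.0632]
 [ 0.0831 -0.087 ]
 [-0.0074 -0.0868]]
[[ 0.3602  0.608 ]
 [ 0.4141  0.6206]
 [ 0.4945 -0.7422]
 [ 0.4394 -0.7358]]
9.7 [0.416  0.4218 0.2139] [-0.2176 -1.0619 -0.2641]
```

View pics/t7.png

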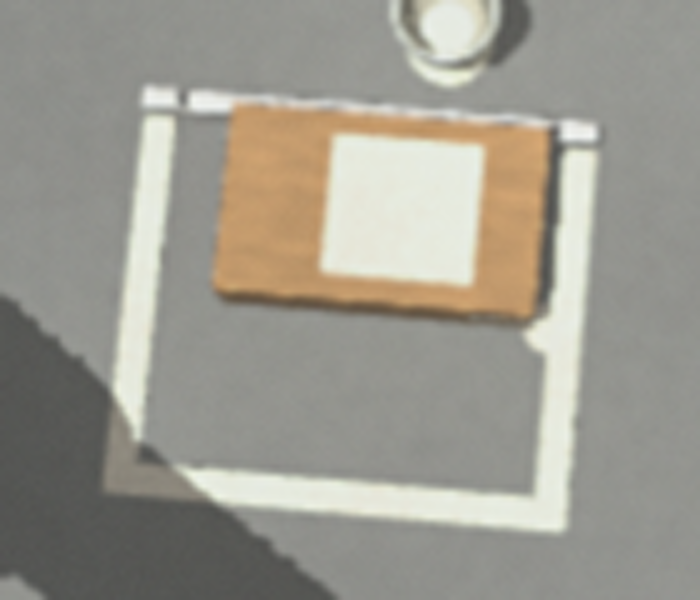

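The carton lies flat with its far edge along the rail, from crop (232,103) to (552,128). Its far corners measure bay x = 83–84 mm, and it is inside the frame. The egg cup hasn't moved and the arm is clear.

```bash
python3 -c "
from workcell import manip
print(manip.finish_job())"
```

```text
the job is handed in; nothing more can be done
None
```

The carton was tipped flat inside the frame and pushed flush against the rail (far corners measured at 83–84 mm, rail face at 85 mm), the arm finished clear of everything, and the job is handed in; no verdict came back.

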